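Load the deionising cartridge into its bench cradle

ROBOT

A 6-joint arm with a two-finger parallel gripper is mounted at the origin on a cart in front of the work surface, level with it; the furniture and walls round the work are solid. World frame = base frame: x ahead of the robot, y to its left, z up, the work surface at z = 0. Lengths are in m, angles in rad, forces in N, time in s.
With the tool pointing down it reaches from about 0.225 to 0.875 m from the base axis. Payload 3.4 kg.
Tool frame: the origin (TCP) lies at the very end of the fingers, on their centre line; the grasp point (between the pads) lies 19 mm behind it (manip.pinch_z is the distance from the TCP to the grasp point, in m); z points along the fingers, y is the line along which they close (so a half turn about z gives the same grasp; the last joint's range is limited). The gripper opens to 85 mm and grips with 20 to 120 N. Pads are 22 mm wide; open, the fingers measure 114 mm over their backs; the gripper's body (76 mm by 85 mm) begins 54 mm behind the grasp point. The pads swing forward as they close: fully open they stand 13 mm farther back than shut.
Start: joints at [-1.339, 0.276, 1.505, -0, 1.361, -0.121], TCP at [0.199, -0.54, 0.231] pointing down, gripper open.
Joint ranges: [-2.89, 2.89], [-0.75, 2.08], [0.22, 2.7], [-1.18, 4.32], [0.11, 2.71], [-2.7, 2.7]. Speed limits (rad/s): [2.57, 2.57, 3.14, 3.14, 3.14, 3.14].

INTERFACE

Orientations are given as a unit quaternion [w, x, y, z].
In Python, from rig import manip gives the robot as it stands. The module is installed in compiled form; this text tells all that it offers.
- The arm moves only by the shell command python3 -m jog 'ROWS' [FORCE]. ROWS is JSON, a list of rows, each an object of numbers: "dx", "dy", "dz": the shift along the tool's x, y, z each as a share of 25 cm, from -1 to 1; "ax", "ay", "az": the turn, a rotation vector about the tool's x, y, z each as a share of 90 degrees, from -1 to 1; "grip": the opening, from -1 (shut) to 1 (fully open), so that 0 is half open. A call has 1 to 5 rows; each row is the pose to reach, as a shift and turn from the pose commanded when the call began, along the tool's axes at that moment; what a row does not reach only later rows make up. A row lasts 1/12 s, in which the tool goes at most 41.7 mm and 7.16 degrees, less where a joint would pass 70% of its speed; a pose out of reach is approached as far as the arm can. A call with a number of a shift or a turn outside -1 to 1 is refused whole. A call with a gripper value outside its range is refused whole. The fingers move at their own pace and stop on an object; FORCE is the grip in N (left out, the last holds). Time passes only in rows, so rows that repeat a pose let the fingers close. It gives the time, the measured TCP pose, the force, the opening and the grip force at its end, in the units of the state.
- manip.get_state(): the state, without advancing time (a new reading comes with each control period).
- manip.get_image(name): name is "scene" or "top"; returns a dict with "img" (480x640x3 uint8, red, green, blue), "mtx" (3x3 intrinsics, pixels), "k1" (the pictures are not rectified: a ray, as slopes to the right and down, at radius r is drawn at 1 + k1 r^2 times it, then the intrinsics apply), "world_to_cam" (4x4, takes a point from world to camera coordinates). Camera axes: x right, y down, z forward; pixel columns grow to the right and rows downward; lengths in m; the calibration is good to about 2 mm. A picture is of the moment at which its call begins. There is no depth.
- manip.sign_off(): hands the job in; it is judged then, once.
The state is a dict: "clock": time; "qpos": joint angles; "qd": joint speeds; "effort": joint torques, N m; "position": TCP position; "ee_rot": TCP orientation; "contact_force": force on the tool from outside, world axes, zero at the start; "moment": the same for the moment, N m; "width": finger opening in m; "gripper_force": force on a finger pad.
Only numpy, scipy, OpenCV 4.12 (cv2) and the standard library are available. Lean on these libraries where they do the work, as an engineer would, in place of code of your own. Each camera call takes 0.05 s, during which the arm holds its last target. There are 200 camera calls.

TASK

The spare deionising cartridge, the thick white cylinder lying on the worktop, is too thick to grip: with the hand kept on its upper half and without lifting it, roll it along the worktop and up the cradle's lead-in until it drops into the saddle, level, in line and roughly central on the two ribs. Then swing the cradle's hinged clamp band over it and press the band down fully closed, leaving the things round about where they are.

Things in the scene. Friction and masses are not known exactly. Their poses are not given: they have to be found in the camera images.
- cartridge_center (a point): middle of the deionising cartridge: closed white plastic cylinder with grey end caps, loose, lying on its side; 90 mm diameter all along, body 160 mm long plus a thin hose stub of 16 mm on each end; about 0.65 kg. The point is on its axis, half-way along, 45 mm above what it lies on. x runs along the axis; y, z turn as it rolls. It rolls freely and rolls on if let go while moving
- cradle_seat (a point): where the middle of the seated cartridge comes to rest in the grey cradle (fixed to the worktop), 48 mm above the worktop. x along the seated cartridge, +y to the cradle's back, the way it rolls in, z up. The cartridge starts on the -y side, its axis nearly parallel to x. Two ribs (22 mm wide, at x = -48 and +48 mm) carry it; each has a ramp, a crest, a hollow and a back that stops the roll
- cradle_crest (a point): crest of the ribs' profile, in the middle of the cradle (x = 0), 5.3 mm above the worktop and 15 mm in front (-y) of the seat point; same axes. In front of it the ramp falls straight to the worktop, met 26 mm further to -y. Behind it the round hollow, 3 mm above the worktop at its lowest, fits the cylinder and rises behind it to 48 mm above the worktop, 45 to 62 mm behind the seat point
- clamp_band_hinge (a point): hinge pin of the clamp band, 60 mm behind (+y of) the seat point and 54 mm above the worktop; same axes as cradle_seat, the pin runs along x
- band_tab (a point): point on the flat pull tab (24 mm wide along x, 4 mm thick) at the free end of the clamp band, 9 mm inside its edge, 129 mm from the hinge pin. The band is a steel strip 24 mm wide, 3 mm thick, at x = 0 of the cradle, bent to a half circle of 51 mm outer radius. Closed, the point is 69 mm in front (-y) of the seat point and 59 mm above the worktop; open, it is behind the cradle, hollow side up
- clamp_band (a joint): angle of the clamp band, rad: 0 = fully closed over the seated cartridge (2 to 3 mm clear of it), 1.57 = standing up; starts open at 2.1 to 2.5, folded back behind the cradle; limits 0 and 2.6. The hinge is stiff: the band stays where it is left and moves with 1 to 2 N at the tab
- beaker_50: small empty beaker, 50 mm diameter, 61 mm high, a bystander; origin at the centre of its underside
- beaker_100: larger empty beaker, 59 mm diameter, 71 mm high, a bystander; origin at the centre of its underside
- dropper_bottle: white dropper bottle with a pointed cap, 31 mm diameter, 94 mm high, a bystander; origin at the centre of its underside
- log_book: dark hardback log book lying flat, 210 x 150 x 31 mm, a bystander; origin at the centre of its underside
- kraft_carton: brown carton, 118 x 157 x 61 mm, a bystander; origin at the centre of its underside
Mind the look-alikes: they are no part of the job. What is shaped like the part that bears cartridge_center but blue is not meant.

How it is judged:
On the way, in this order (a step that is already met when the one before it is completed fails the run):
1. the cartridge lies in the saddle while the band is still open (distance between cartridge_center and cradle_seat below 0.031 m and y of cartridge_center in the frame of cradle_seat above -0.005 m and z of cartridge_center in the frame of cradle_seat below 0.002 m and value of joint clamp_band above 1 rad), for 0.3 s.
2. the band is closed over it (value of joint clamp_band below 0.1 rad), for 0.2 s.
At the end, for the whole second after the job is handed in: The cartridge rests in the saddle: its middle within 30 mm of the seat point along the cradle, 5 mm across it and 2 mm in height, its axis within 0.06 rad of the cradle's, at rest; the clamp band is closed over it (joint below 0.1 rad) (x of cartridge_center in the frame of cradle_seat between -0.03 and 0.03 m and y of cartridge_center in the frame of cradle_seat between -0.005 and 0.005 m and z of cartridge_center in the frame of cradle_seat between -0.002 and 0.002 m and angle between the x axis of cartridge_center and the x axis of cradle_seat, either way round below 0.06 rad and value of joint clamp_band below 0.1 rad and linear speed of cartridge below 0.02 m/s); the robot touches nothing.
It fails at once if the cartridge is lifted clear of worktop and ramp (height (world z) of cartridge_center above 0.075 m).
It fails at once if on the way to the cradle the hand works on the cartridge below its upper half (contact force between the fingers and cartridge above 0.5 N and height (world z) of the grasp point below 0.06 m and y of cartridge_center in the frame of cradle_seat below -0.025 m).
It fails at once if a bystander is pushed more than 30 mm (distance of any of beaker_50, beaker_100, dropper_bottle, log_book, kraft_carton from where it was at the start of the episode above 0.03 m).
It also fails if it takes over 70 s, if anything falls off the work surface, if the arm or the gripper's body presses on something with over 40 N, if the wrist force passes 120 N, or if a joint passes its speed limit or range.

## Working session

There is one attempt and no reset: what is moved stays moved. The work goes in short steps, Python scripts to look and compute and a shell command to move; the robot and the scene stay as the last step left them, time stands still between calls to the robot, and variables do not carry over. Pictures are saved under pics/ and viewed, at most 10 in all, crops included, and the job is handed in when it is done.

```bash
mkdir -p pics; cat > h.py <<'E'
import numpy as np, cv2
from rig import manip
def snap(n,f):
    d=manip.get_image(n); cv2.imwrite('pics/'+f,d['img'][:,:,::-1]); return d
def ray(d,u,v):
    K=np.array(d['mtx'],float); k=float(d['k1']); T=np.array(d['world_to_cam'])
    p=np.array([(u-K[0,2])/K[0,0],(v-K[1,2])/K[1,1]]); q=p.copy()
    for _ in range(20): q=p/(1+k*(q@q))
    R=T[:3,:3]; o=-R.T@T[:3,3]; return o,R.T@np.array([q[0],q[1],1])
def onz(d,u,v,z):
    o,r=ray(d,u,v); return o+r*(z-o[2])/r[2]
def proj(d,P):
    K=np.array(d['mtx'],float); T=np.array(d['world_to_cam']); c=T[:3,:3]@np.array(P,float)+T[:3,3]
    q=c[:2]/c[2]; q=q*(1+d['k1']*(q@q)); return K[0,0]*q[0]+K[0,2],K[1,1]*q[1]+K[1,2]
E
python3 - <<'E'
from h import *
for n in('scene','top'):
    d=snap(n,n+'1.png'); T=np.array(d['world_to_cam']); print(n,-T[:3,:3].T@T[:3,3],T[2,:3],d['k1'],d['mtx'])
print(manip.get_state())
E
```

```text
scene [-0.39784864  0.65790721  1.14885221] [ 0.56327331 -0.38860384 -0.72918463] -0.15470289005785068 [[523.18126774   0.         321.93208116]
 [  0.         523.18126774 233.67712795]
 [  0.           0.           1.        ]]
top [-0.28106528 -0.2355229   1.71668121] [ 0.40771893  0.16650875 -0.89779737] -0.18796583610158132 [[595.7397085    0.         319.20218758]
 [  0.         595.7397085  235.44472669]
 [  0.           0.           1.        ]]
{'clock': 0.1, 'qpos': array([-1.33898175e+00,  2.76541019e-01,  1.50602639e+00, -7.79636025e-06,
        1.36073226e+00, -1.20992592e-01]), 'qd': array([-0.00116659, -0.00257819, -0.0031639 , -0.00058579, -0.00093422,
        0.00121262]), 'effort': array([ 2.15711138e-03, -4.17696941e+01, -2.46404332e+01, -1.08411084e-04,
        5.81532033e-03,  1.12789607e-05]), 'position': array([ 0.19856429, -0.53910321,  0.23051304]), 'ee_rot': array([-8.51984458e-04,  9.84480692e-01,  1.75490853e-01, -5.10753338e-05]), 'contact_force': array([-0.4191888 ,  0.57079942,  0.20020783]), 'moment': array([ 0.04328932,  0.04246092, -0.02600938]), 'gripper_force': 0.0, 'width': 0.08544353305907088}
```

View pics/scene1.png

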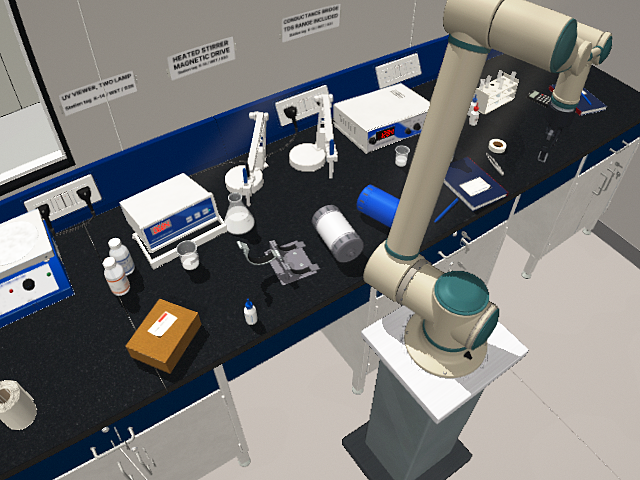

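View pics/top1.png

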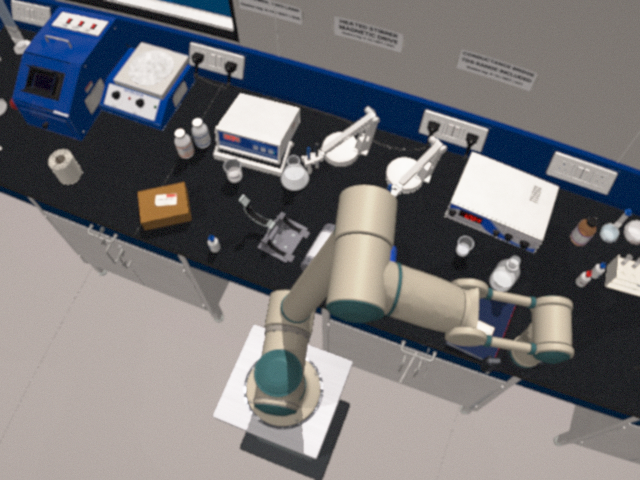

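Seen: white cylinder with grey caps at scene (337,232). Could be mistaken for it: blue cylinder (380,206), white roll (15,405). I choose the white one with grey caps. The cradle is at (291,262), and the open band's tab is near (242,245).

```bash
python3 - <<'E'
from h import *
im=cv2.imread('pics/scene1.png')[190:310,225:385]
cv2.imwrite('pics/c1.png',cv2.resize(im,None,fx=5,fy=5,interpolation=cv2.INTER_CUBIC))
im=cv2.imread('pics/top1.png')[180:275,225:345]
cv2.imwrite('pics/c2.png',cv2.resize(im,None,fx=6,fy=6,interpolation=cv2.INTER_CUBIC))
E
```

```text
(no output)
```

View pics/c1.png

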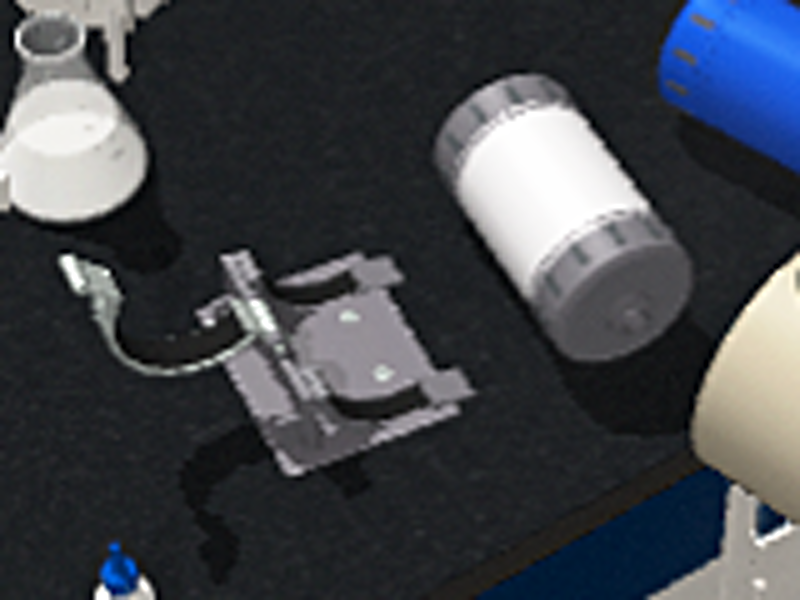

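View pics/c2.png

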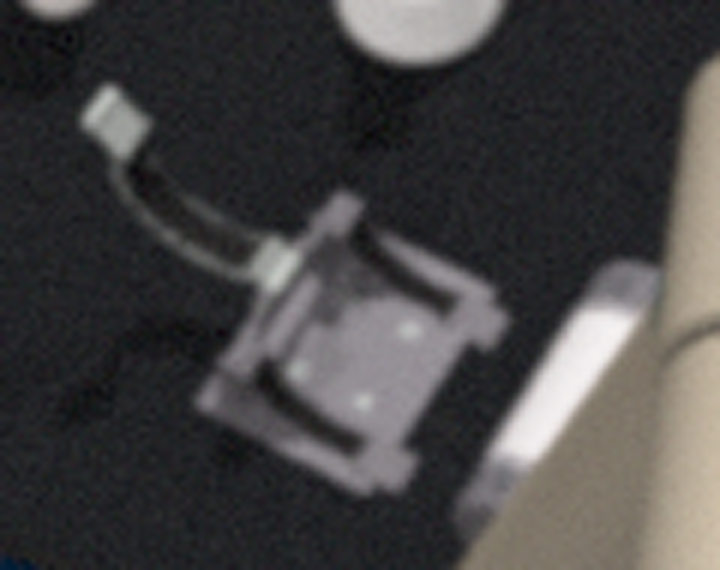

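c1 shows the white/grey-capped cartridge with its near face centre at about (615,300) and far face at about (503,125). The cradle's ramps face it, and the band is folded away to the left with its tab at about (75,272). c2 shows the rib feet at (510,320)/(410,475) and the tab at (115,122).

```bash
python3 - <<'E'
from h import *
S=manip.get_image('scene');T=manip.get_image('top')
s=lambda u,v,z:onz(S,225+u/5,190+v/5,z)
t=lambda u,v,z:onz(T,225+u/6,180+v/6,z)
np.set_printoptions(precision=4,suppress=True)
print('feet S',s(396,257,0),s(407,280,0),s(460,370,0),s(477,393,0))
print('feet T',t(512,318,0),t(487,350,0),t(420,458,0),t(402,490,0))
a,b=s(615,300,.045),s(503,125,.045); print('cart',a,b,np.linalg.norm(a-b),(a+b)/2,np.arctan2(*(b-a)[1::-1]))
print('hinge', s(258,312,.058),t(278,258,.058))
def tri(r1,r2):
    (o,d),(p,e)=r1,r2; d=d/np.linalg.norm(d);e=e/np.linalg.norm(e)
    x=np.linalg.lstsq(np.c_[d,-e],p-o,rcond=None)[0]; A=o+x[0]*d;B=p+x[1]*e; return (A+B)/2,np.linalg.norm(A-B)
print('tab',tri(ray(S,225+75/5,190+272/5),ray(T,225+115/6,180+120/6)))
for n,u,v in[('beakerS',245-0,215)]: pass
print('flask',onz(S,239,232,0),'dropper',onz(S,251,322,0),'blue',onz(S,380,206,.045),'beaker',onz(S,190,268,0))
E
```

```text
feet S [0.4935 0.1069 0.    ] [0.4745 0.1116 0.    ] [0.3997 0.1247 0.    ] [0.3802 0.1263 0.    ]
feet T [0.4965 0.1127 0.    ] [0.474  0.1181 0.    ] [0.4027 0.1276 0.    ] [0.3822 0.1295 0.    ]
cart [0.3614 0.0449 0.045 ] [0.5118 0.0171 0.045 ] 0.15290577908490655 [0.4366 0.031  0.045 ] -0.18321310483877226
hinge [0.4574 0.2204 0.058 ] [0.4589 0.2282 0.058 ]
tab (array([0.4687, 0.3166, 0.1385]), np.float64(0.005705038442790243))
flask [0.6378 0.2489 0.    ] dropper [0.3338 0.3783 0.    ] blue [ 0.4498 -0.1421  0.045 ] beaker [0.5927 0.4336 0.    ]
```

```bash
cat >> h.py <<'E'
from scipy.spatial.transform import Rotation as Ro
EX=np.array([.9877,-.156,0]);EY=np.array([.156,.9877,0]);SEAT=np.array([.4445,.1595,.048])
def go(P,tilt=0):
    s=manip.get_state(); w=s['ee_rot']; R=Ro.from_quat([w[1],w[2],w[3],w[0]]); 
    G=Ro.from_matrix(np.c_[EY,EX,[0,0,-1]])*Ro.from_euler('y',tilt)
    print('d',np.round(R.inv().apply(np.array(P)-s['position'])/.25,3),'a',np.round((R.inv()*G).as_rotvec()/(np.pi/2),3),'rel',np.round([(s['position']-SEAT)@EX,(s['position']-SEAT)@EY,s['position'][2]],4),'F',np.round(s['contact_force'],2),round(s['clock'],2))
E
python3 -m jog '[{"dx":0.6,"dy":-0.6,"az":-0.4},{"dx":0.6,"dy":-0.6,"az":-0.4},{"dx":0.6,"dy":-0.6,"az":-0.4},{"dx":0.6,"dy":-0.6,"az":-0.4},{"dx":0.6,"dy":-0.6,"az":-0.4}]' 40
python3 - <<'E'
from h import *
go([.425,-.043,.16])
S=manip.get_image('scene')
for u,v in((690,120),(800,190)): print(onz(S,225+u/5,190+v/5,.02))
E
```

```text
d [ 1.536 -1.55   0.285] a [-0.001 -0.    -0.676] rel [-0.1339 -0.7285  0.2308] F [-0.33  0.64 -0.4 ] 0.2
[ 0.47093524 -0.09462686  0.02      ]
[ 0.38626996 -0.11264707  0.02      ]schema error: expected keys dx, dy, dz, ax, ay, az, grip
```

```bash
python3 -m jog '[{"dx":0.6,"dy":-0.6,"dz":0,"ax":0,"ay":0,"az":-0.4,"grip":1},{"dx":0.6,"dy":-0.6,"dz":0,"ax":0,"ay":0,"az":-0.4,"grip":1},{"dx":0.6,"dy":-0.6,"dz":0,"ax":0,"ay":0,"az":-0.4,"grip":1},{"dx":0.6,"dy":-0.6,"dz":0,"ax":0,"ay":0,"az":-0.4,"grip":1},{"dx":0.6,"dy":-0.6,"dz":0,"ax":0,"ay":0,"az":-0.4,"grip":1}]' 40
python3 - <<'E'
from h import *
go([.425,-.043,.16])
E
```

```text
clock: 0.67
position: [0.2863, -0.3487, 0.2312]
ee_rot: [-0.0, 0.882, 0.472, 0.0]
contact_force: [1.9, -0.1, -0.1]
width: 0.0852
gripper_force: 0.0
d [ 1.325 -0.216  0.285] a [ 0.    -0.    -0.275] rel [-0.077  -0.5266  0.2312] F [ 1.93 -0.09 -0.12] 0.67
```

```bash
python3 -m jog '[{"dx":0.8,"dy":-0.13,"dz":0.1,"ax":0,"ay":0,"az":-0.275,"grip":1},{"dx":0.8,"dy":-0.13,"dz":0.1,"ax":0,"ay":0,"az":-0.275,"grip":1},{"dx":0.8,"dy":-0.13,"dz":0.1,"ax":0,"ay":0,"az":-0.275,"grip":1},{"dx":0.8,"dy":-0.13,"dz":0.1,"ax":0,"ay":0,"az":-0.275,"grip":1},{"dx":0.8,"dy":-0.13,"dz":0.1,"ax":0,"ay":0,"az":-0.275,"grip":1}]'
python3 - <<'E'
from h import *
go([.425,-.043,.16])
E
```

```text
clock: 1.08
position: [0.3711, -0.1641, 0.2062]
ee_rot: [0.0, 0.761, 0.649, 0.0]
contact_force: [-0.4, 0.1, -0.1]
width: 0.0853
gripper_force: 0.0
d [0.512 0.136 0.185] a [ 0.    -0.    -0.002] rel [-0.022  -0.3311  0.2062] F [-0.41  0.06 -0.08] 1.08
```

```bash
python3 -m jog '[{"dx":0.51,"dy":0.136,"dz":0.185,"ax":0,"ay":0,"az":0,"grip":1},{"dx":0.51,"dy":0.136,"dz":0.185,"ax":0,"ay":0,"az":0,"grip":1},{"dx":0.51,"dy":0.136,"dz":0.185,"ax":0,"ay":0,"az":0,"grip":1},{"dx":0.51,"dy":0.136,"dz":0.185,"ax":0,"ay":0,"az":0,"grip":1},{"dx":0.51,"dy":0.136,"dz":0.185,"ax":0,"ay":0,"az":0,"grip":1}]'
python3 - <<'E'
from h import *
go([.425,-.043,.05])
snap('top','top2.png');snap('scene','scene2.png')
a=cv2.imread('pics/top2.png')[170:290,225:385];b=cv2.imread('pics/scene2.png')[190:310,225:385]
f=lambda x:cv2.resize(x,None,fx=2.5,fy=2.5,interpolation=cv2.INTER_CUBIC)
cv2.imwrite('pics/c3.png',np.hstack([f(a),f(b)]))
E
```

```text
clock: 1.5
position: [0.4248, -0.0429, 0.1588]
ee_rot: [-0.001, 0.76, 0.65, -0.0]
contact_force: [0.3, 0.0, 0.7]
width: 0.0855
gripper_force: 0.0
d [-0.001  0.002  0.435] a [-0.002 -0.001  0.   ] rel [ 0.0121 -0.203   0.1588] F [0.26 0.02 0.66] 1.5
```

View pics/c3.png

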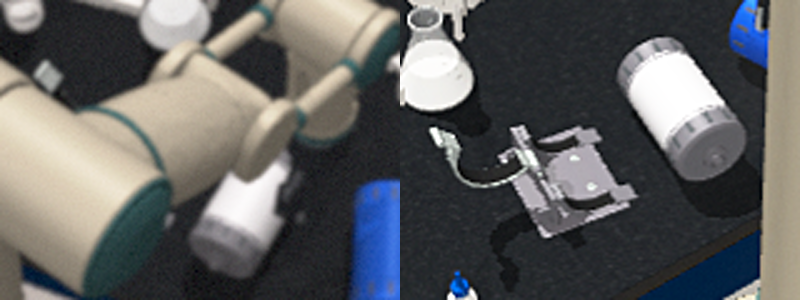

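c3 shows the cartridge undisturbed (scene half, about (682,110)) and the open fingers standing behind it, clear of the blue cylinder. Descending.

```bash
python3 -m jog '[{"dx":0,"dy":0,"dz":0.43,"ax":0,"ay":0,"az":0,"grip":1},{"dx":0,"dy":0,"dz":0.43,"ax":0,"ay":0,"az":0,"grip":1},{"dx":0,"dy":0,"dz":0.43,"ax":0,"ay":0,"az":0,"grip":1},{"dx":0,"dy":0,"dz":0.43,"ax":0,"ay":0,"az":0,"grip":1}]'
python3 -m jog '[{"dx":0.02,"dy":0,"dz":0,"ax":0,"ay":0,"az":0,"grip":1},{"dx":0.04,"dy":0,"dz":0,"ax":0,"ay":0,"az":0,"grip":1},{"dx":0.06,"dy":0,"dz":0,"ax":0,"ay":0,"az":0,"grip":1},{"dx":0.08,"dy":0,"dz":0,"ax":0,"ay":0,"az":0,"grip":1},{"dx":0.1,"dy":0,"dz":0,"ax":0,"ay":0,"az":0,"grip":1}]'
python3 - <<'E'
from h import *
go([.425,-.043,.05])
E
```

```text
clock: 1.93
position: [0.4208, -0.0466, 0.0492]
ee_rot: [-0.004, 0.762, 0.647, -0.003]
contact_force: [-2.0, 0.8, 0.4]
width: 0.0856
gripper_force: 0.0
clock: 2.35
position: [0.43, -0.0211, 0.0539]
ee_rot: [0.001, 0.762, 0.648, 0.001]
contact_force: [-0.1, 0.5, -0.3]
width: 0.0855
gripper_force: 0.0
d [-0.09  -0.006  0.016] a [ 0.002  0.    -0.003] rel [ 0.0139 -0.1806  0.0539] F [-0.05  0.54 -0.33] 2.35
```

```bash
python3 -m jog '[{"dx":0.015,"dy":0,"dz":0.02,"ax":0,"ay":0,"az":0,"grip":1},{"dx":0.03,"dy":0,"dz":0.02,"ax":0,"ay":0,"az":0,"grip":1},{"dx":0.045,"dy":0,"dz":0.02,"ax":0,"ay":0,"az":0,"grip":1},{"dx":0.06,"dy":0,"dz":0.02,"ax":0,"ay":0,"az":0,"grip":1},{"dx":0.075,"dy":0,"dz":0.02,"ax":0,"ay":0,"az":0,"grip":1}]'
python3 - <<'E'
from h import *
go([.425,-.043,.05])
snap('scene','scene3.png')
E
```

```text
clock: 2.77
position: [0.4324, -0.0094, 0.0517]
ee_rot: [0.006, 0.757, 0.653, -0.005]
contact_force: [-13.3, -29.4, 52.9]
width: 0.0855
gripper_force: 27.4
d [-0.137 -0.01   0.009] a [0.002 0.01  0.006] rel [ 0.0144 -0.1687  0.0517] F [-13.28 -29.41  52.92] 2.77
```

```bash
python3 -m jog '[{"dx":-0.04,"dy":0,"dz":0,"ax":0,"ay":0,"az":0,"grip":-0.4},{"dx":-0.08,"dy":-0.01,"dz":0,"ax":0,"ay":0,"az":0,"grip":-0.4},{"dx":-0.12,"dy":-0.01,"dz":0,"ax":0,"ay":0,"az":0,"grip":-0.4},{"dx":-0.12,"dy":-0.01,"dz":0,"ax":0,"ay":0,"az":0,"grip":-0.4},{"dx":-0.12,"dy":-0.01,"dz":0,"ax":0,"ay":0,"az":0,"grip":-0.4}]'
python3 - <<'E'
from h import *
snap('scene','scene4.png')
go([.425,-.043,.05])
b=cv2.imread('pics/scene4.png')[190:310,225:385]
cv2.imwrite('pics/c4.png',cv2.resize(b,None,fx=5,fy=5,interpolation=cv2.INTER_CUBIC))
E
```

```text
clock: 3.23
position: [0.4242, -0.0322, 0.0471]
ee_rot: [-0.0, 0.762, 0.647, -0.0]
contact_force: [0.4, -0.0, -1.8]
width: 0.0263
gripper_force: 0.0
d [-0.043  0.01  -0.012] a [-0.001 -0.    -0.003] rel [ 0.0099 -0.1923  0.0471] F [-0.86  0.22  0.59] 3.28
```

View pics/c4.png

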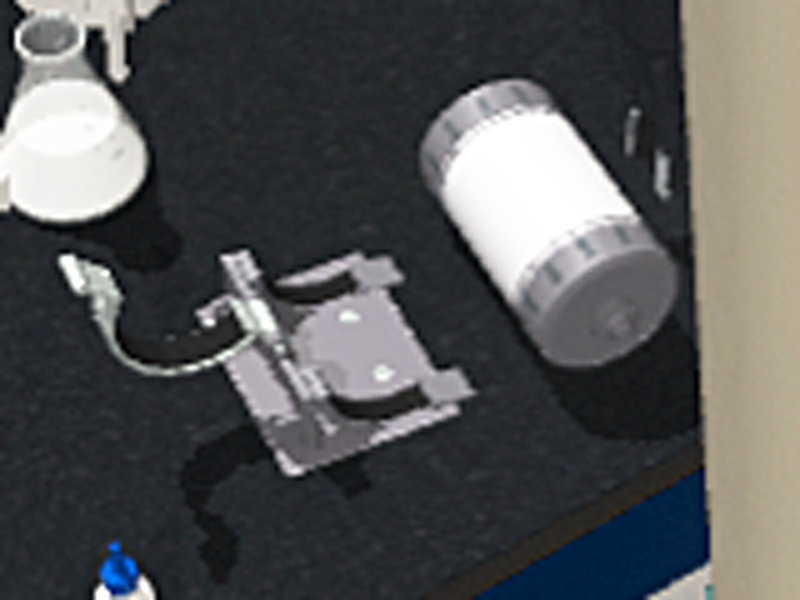

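c4 shows the cartridge moved about 9 mm towards the cradle, still parallel (faces at (600,306) and (487,130)), with the finger tips behind it at (660,170). Pushing with the wide-open fingers jammed because their tips sit high. Next I'll push with a rising stroke so the surface rolls with the finger.

```bash
python3 -m jog '[{"dx":0.05,"dy":0.01,"dz":-0.005,"ax":0,"ay":0,"az":0,"grip":-0.4},{"dx":0.08,"dy":0.01,"dz":-0.015,"ax":0,"ay":0,"az":0,"grip":-0.4},{"dx":0.11,"dy":0.01,"dz":-0.045,"ax":0,"ay":0,"az":0,"grip":-0.4},{"dx":0.14,"dy":0.01,"dz":-0.07,"ax":0,"ay":0,"az":0,"grip":-0.4},{"dx":0.17,"dy":0.01,"dz":-0.09,"ax":0,"ay":0,"az":0,"grip":-0.4}]'
cat >> h.py <<'E'
def cart(S):
    # white body blob: centroid, corrected to height of visible surface
    im=S['img'].astype(int); m=((im.min(2)>195)&(im.max(2)-im.min(2)<25)).astype(np.uint8)
    m[:,:270]=0;m[:195]=0;m[300:]=0;m[:,375:]=0
    n,l,st,c=cv2.connectedComponentsWithStats(m); i=1+np.argmax(st[1:,4]); return c[i],st[i,4]
E
python3 - <<'E'
from h import *
np.set_printoptions(precision=4,suppress=True)
go([.425,-.043,.05])
for f in('scene1','scene4'):
    S=manip.get_image('scene'); S['img']=cv2.imread(f'pics/{f}.png')[:,:,::-1]; c,a=cart(S); print(c,a,(onz(S,*c,.075)-SEAT)@np.c_[EX,EY])
S=snap('scene','s5.png');c,a=cart(S); print(c,a,(onz(S,*c,.075)-SEAT)@np.c_[EX,EY])
E
```

```text
clock: 3.7
position: [0.4342, 0.0104, 0.0708]
ee_rot: [0.0, 0.762, 0.648, 0.0]
contact_force: [-0.1, -0.1, -0.3]
width: 0.0256
gripper_force: 0.0
d [-0.217 -0.002  0.083] a [ 0.    -0.    -0.002] rel [ 0.0131 -0.1489  0.0708] F [-0.05 -0.13 -0.32] 3.7
[333.3465 226.1187] 733 [ 0.0115 -0.1171]
[329.924  227.6698] 842 [ 0.0102 -0.1056]
[321.4235 230.7658] 824 [ 0.0097 -0.0786]
```

```bash
python3 -m jog '[{"dx":-0.03,"dy":-0.01,"dz":0.05,"ax":0,"ay":0,"az":0,"grip":-0.4},{"dx":-0.03,"dy":-0.01,"dz":0.095,"ax":0,"ay":0,"az":0,"grip":-0.4},{"dx":-0.01,"dy":-0.01,"dz":0.095,"ax":0,"ay":0,"az":0,"grip":-0.4}]'
python3 - <<'E'
from h import *
np.set_printoptions(precision=4,suppress=True)
go([.425,-.043,.05])
S=snap('scene','s6.png');c,a=cart(S); print(c,a,(onz(S,*c,.075)-SEAT)@np.c_[EX,EY]-[0,.011])
E
```

```text
clock: 4.1
position: [0.4291, 0.007, 0.0448]
ee_rot: [-0.001, 0.762, 0.648, -0.002]
contact_force: [-0.3, 1.1, -0.7]
width: 0.0256
gripper_force: 0.0
d [-0.2    0.016 -0.021] a [-0.003  0.    -0.003] rel [ 0.0086 -0.153   0.0448] F [-0.32  1.09 -0.66] 4.1
[315.7497 232.8021] 859 [ 0.0094 -0.0717]
```

```bash
python3 -m jog '[{"dx":0.08,"dy":0.01,"dz":-0.01,"ax":0,"ay":0,"az":0,"grip":-0.4},{"dx":0.12,"dy":0.01,"dz":-0.02,"ax":0,"ay":0,"az":0,"grip":-0.4},{"dx":0.155,"dy":0.01,"dz":-0.045,"ax":0,"ay":0,"az":0,"grip":-0.4},{"dx":0.19,"dy":0.01,"dz":-0.075,"ax":0,"ay":0,"az":0,"grip":-0.4},{"dx":0.22,"dy":0.01,"dz":-0.095,"ax":0,"ay":0,"az":0,"grip":-0.4}]'
python3 - <<'E'
from h import *
np.set_printoptions(precision=4,suppress=True)
go([.425,-.043,.05])
S=snap('scene','s7.png');c,a=cart(S); print(c,a,(onz(S,*c,.075)-SEAT)@np.c_[EX,EY]-[0,.011])
E
```

```text
clock: 4.57
position: [0.4428, 0.0621, 0.0713]
ee_rot: [0.001, 0.761, 0.648, 0.0]
contact_force: [1.0, -0.5, 0.0]
width: 0.026
gripper_force: 0.0
d [-0.426 -0.003  0.085] a [ 0.001  0.    -0.002] rel [ 0.0136 -0.0965  0.0713] F [ 1.03 -0.48  0.02] 4.57
[309.7317 234.9381] 872 [ 0.0092 -0.053 ]
```

```bash
python3 -m jog '[{"dx":-0.08,"dy":-0.01,"dz":0.02,"ax":0,"ay":0,"az":0,"grip":-0.4},{"dx":-0.08,"dy":-0.01,"dz":0.093,"ax":0,"ay":0,"az":0,"grip":-0.4},{"dx":-0.08,"dy":-0.01,"dz":0.093,"ax":0,"ay":0,"az":0,"grip":-0.4}]'
python3 - <<'E'
from h import *
np.set_printoptions(precision=4,suppress=True)
go([.425,-.043,.05])
S=snap('scene','s8.png');c,a=cart(S); print(c,a,(onz(S,*c,.075)-SEAT)@np.c_[EX,EY]-[0,.011])
E
```

```text
clock: 4.87
position: [0.4347, 0.0417, 0.0455]
ee_rot: [-0.001, 0.762, 0.648, -0.001]
contact_force: [-0.1, 0.3, 0.1]
width: 0.0258
gripper_force: 0.0
d [-0.341  0.016 -0.018] a [-0.002  0.    -0.003] rel [ 0.0087 -0.1179  0.0455] F [-0.15  0.27  0.14] 4.87
[307.7824 235.6076] 864 [ 0.0093 -0.047 ]
```

```bash
python3 -m jog '[{"dx":0.07,"dy":0.01,"dz":-0.01,"ax":0,"ay":0,"az":0,"grip":-0.4},{"dx":0.11,"dy":0.01,"dz":-0.03,"ax":0,"ay":0,"az":0,"grip":-0.4},{"dx":0.15,"dy":0.01,"dz":-0.055,"ax":0,"ay":0,"az":0,"grip":-0.4},{"dx":0.19,"dy":0.01,"dz":-0.08,"ax":0,"ay":0,"az":0,"grip":-0.4},{"dx":0.225,"dy":0.01,"dz":-0.105,"ax":0,"ay":0,"az":0,"grip":-0.4}]'
python3 -m jog '[{"dx":0.045,"dy":0,"dz":-0.02,"ax":0,"ay":0,"az":0,"grip":-0.4},{"dx":0.09,"dy":0,"dz":-0.035,"ax":0,"ay":0,"az":0,"grip":-0.4},{"dx":0.14,"dy":0,"dz":-0.045,"ax":0,"ay":0,"az":0,"grip":-0.4}]'
python3 - <<'E'
from h import *
np.set_printoptions(precision=4,suppress=True)
go([.425,-.043,.05])
S=snap('scene','s9.png');c,a=cart(S); print(c,a,(onz(S,*c,.075)-SEAT)@np.c_[EX,EY]-[0,.011])
E
```

```text
clock: 5.33
position: [0.448, 0.0969, 0.0749]
ee_rot: [0.001, 0.761, 0.649, -0.001]
contact_force: [-1.3, -1.9, 3.3]
width: 0.0256
gripper_force: 1.7
clock: 5.58
position: [0.454, 0.1306, 0.086]
ee_rot: [0.002, 0.761, 0.649, -0.001]
contact_force: [-3.6, -34.2, 18.8]
width: 0.0256
gripper_force: 17.6
d [-0.703 -0.006  0.147] a [ 0.001  0.003 -0.001] rel [ 0.0139 -0.027   0.086 ] F [ -3.56 -34.23  18.85] 5.58
[291.5175 240.7269] 802 [0.0111 0.0019]
```

The mask puts the cartridge 2 mm from the seat point across the cradle, pressed against the back stop. Releasing it, rising, and checking whether it stays.

```bash
python3 -m jog '[{"dx":-0.06,"dy":0,"dz":-0.02,"ax":0,"ay":0,"az":0,"grip":-0.4},{"dx":-0.1,"dy":-0.05,"dz":-0.2,"ax":0,"ay":0,"az":0,"grip":-1},{"dx":-0.1,"dy":-0.05,"dz":-0.4,"ax":0,"ay":0,"az":0,"grip":-1},{"dx":0.0,"dy":-0.05,"dz":-0.5,"ax":0,"ay":0,"az":0,"grip":-1},{"dx":0.1,"dy":-0.05,"dz":-0.52,"ax":0,"ay":0,"az":0,"grip":-1}]'
python3 - <<'E'
from h import *
np.set_printoptions(precision=4,suppress=True)
go(SEAT+EY*.215+[0,0,.165])
S=snap('scene','s10.png');c,a=cart(S); print(c,a,(onz(S,*c,.075)-SEAT)@np.c_[EX,EY]-[0,.011])
b=S['img'][170:290,205:365,::-1]
cv2.imwrite('pics/c5.png',cv2.resize(b,None,fx=5,fy=5,interpolation=cv2.INTER_CUBIC))
E
```

```text
clock: 6.05
position: [0.4484, 0.159, 0.2212]
ee_rot: [0.003, 0.762, 0.647, 0.005]
contact_force: [1.4, 0.1, 1.4]
width: -0.0
gripper_force: 0.0
d [ 0.859 -0.022  0.036] a [ 0.007 -0.003 -0.004] rel [0.0039 0.0002 0.2212] F [1.41 0.07 1.38] 6.05
[292.5928 240.3457] 862 [ 0.0111 -0.0013]
```

View pics/c5.png

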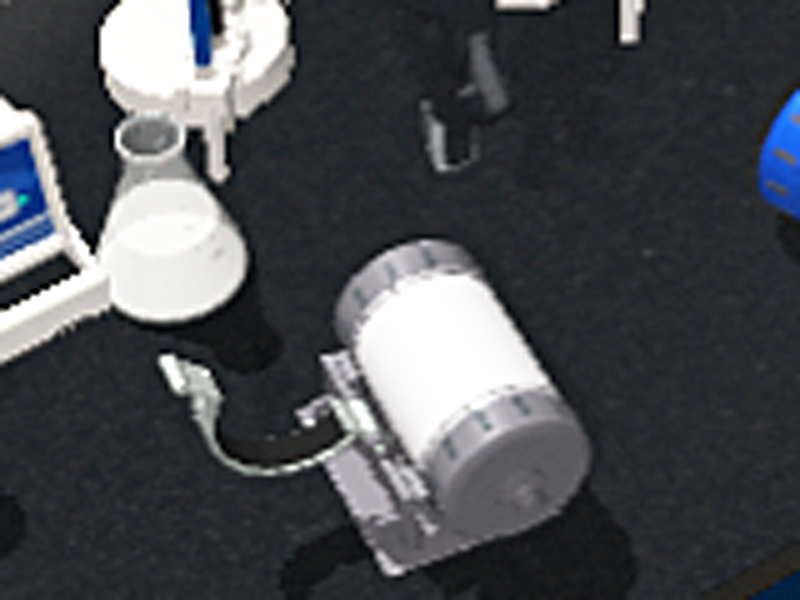

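c5 shows the cartridge lying in line in the saddle, centre at about (462,370), with the band still open and its tab at (180,378). Moving over behind the tab.

```bash
python3 -m jog '[{"dx":0.86,"dy":-0.02,"dz":0.04,"ax":0,"ay":0,"az":0,"grip":-1},{"dx":0.86,"dy":-0.02,"dz":0.04,"ax":0,"ay":0,"az":0,"grip":-1},{"dx":0.86,"dy":-0.02,"dz":0.04,"ax":0,"ay":0,"az":0,"grip":-1},{"dx":0.86,"dy":-0.02,"dz":0.04,"ax":0,"ay":0,"az":0,"grip":-1},{"dx":0.86,"dy":-0.02,"dz":0.04,"ax":0,"ay":0,"az":0,"grip":-1}]'
python3 -m jog '[{"dx":0.03,"dy":0,"dz":0.17,"ax":0,"ay":0,"az":0,"grip":-1},{"dx":0.03,"dy":0,"dz":0.35,"ax":0,"ay":0,"az":0,"grip":-1},{"dx":0.03,"dy":0,"dz":0.37,"ax":0,"ay":0,"az":0,"grip":-1},{"dx":0.03,"dy":0,"dz":0.37,"ax":0,"ay":0,"az":0,"grip":-1}]'
python3 - <<'E'
from h import *
go(SEAT+EY*.18+[0,0,.072])
E
```

```text
clock: 6.52
position: [0.4733, 0.3672, 0.2049]
ee_rot: [-0.0, 0.761, 0.648, 0.0]
contact_force: [1.3, -0.8, -0.7]
width: -0.0004
gripper_force: 0.0
clock: 6.85
position: [0.472, 0.3709, 0.1086]
ee_rot: [-0.001, 0.761, 0.648, -0.004]
contact_force: [0.3, 0.2, -0.1]
width: 0.0001
gripper_force: 0.0
d [-0.133  0.023 -0.045] a [-0.004  0.004 -0.002] rel [-0.0058  0.2131  0.1086] F [ 0.26  0.21 -0.14] 6.85
```

```bash
python3 -m jog '[{"dx":-0.07,"dy":0.02,"dz":-0.03,"ax":0,"ay":0,"az":0,"grip":-1},{"dx":-0.14,"dy":0.02,"dz":-0.05,"ax":0,"ay":0,"az":0,"grip":-1},{"dx":-0.2,"dy":0.02,"dz":-0.11,"ax":0,"ay":0,"az":0,"grip":-1},{"dx":-0.27,"dy":0.02,"dz":-0.17,"ax":0,"ay":0,"az":0,"grip":-1},{"dx":-0.34,"dy":0.02,"dz":-0.21,"ax":0,"ay":0,"az":0,"grip":-1}]'
python3 -m jog '[{"dx":-0.08,"dy":0,"dz":-0.04,"ax":0,"ay":0,"az":0,"grip":-1},{"dx":-0.15,"dy":0,"dz":-0.06,"ax":0,"ay":0,"az":0,"grip":-1},{"dx":-0.22,"dy":0,"dz":-0.066,"ax":0,"ay":0,"az":0,"grip":-1}]'
python3 - <<'E'
from h import *
go(SEAT+EY*.02+[0,0,.12])
S=snap('scene','s11.png')
b=S['img'][150:270,205:365,::-1]
cv2.imwrite('pics/c6.png',cv2.resize(b,None,fx=4,fy=4,interpolation=cv2.INTER_CUBIC))
E
```

```text
clock: 7.27
position: [0.4677, 0.2865, 0.1688]
ee_rot: [0.001, 0.762, 0.648, 0.003]
contact_force: [1.1, 2.2, -0.7]
width: 0.0001
gripper_force: 0.5
clock: 7.52
position: [0.4587, 0.2318, 0.1853]
ee_rot: [0.001, 0.762, 0.647, 0.004]
contact_force: [0.9, 0.1, -0.1]
width: -0.0
gripper_force: 0.5
d [-0.215 -0.01   0.068] a [ 0.004 -0.003 -0.004] rel [0.0028 0.0737 0.1853] F [ 0.94  0.15 -0.14] 7.52
```

View pics/c6.png

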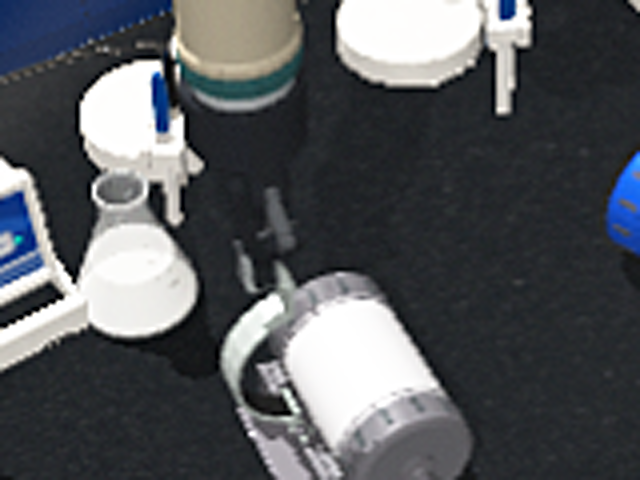

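c6 shows the band standing upright, tab at about (285,275), with the finger tips just behind it at (245,265). The cartridge is still in place. Continuing over the top.

```bash
python3 -m jog '[{"dx":-0.07,"dy":0,"dz":0.025,"ax":0,"ay":0,"az":0,"grip":-1},{"dx":-0.17,"dy":0,"dz":0.04,"ax":0,"ay":0,"az":0,"grip":-1},{"dx":-0.24,"dy":0,"dz":0.07,"ax":0,"ay":0,"az":0,"grip":-1},{"dx":-0.31,"dy":0,"dz":0.11,"ax":0,"ay":0,"az":0,"grip":-1},{"dx":-0.365,"dy":0,"dz":0.155,"ax":0,"ay":0,"az":0,"grip":-1}]'
python3 -m jog '[{"dx":-0.055,"dy":0,"dz":0.05,"ax":0,"ay":0,"az":0,"grip":-1},{"dx":-0.1,"dy":0,"dz":0.115,"ax":0,"ay":0,"az":0,"grip":-1},{"dx":-0.135,"dy":0,"dz":0.185,"ax":0,"ay":0,"az":0,"grip":-1}]'
python3 - <<'E'
from h import *
go(SEAT-EY*.063+[0,0,.012])
S=snap('scene','s12.png')
b=S['img'][150:270,205:365,::-1]
cv2.imwrite('pics/c7.png',cv2.resize(b,None,fx=4,fy=4,interpolation=cv2.INTER_CUBIC))
E
```

```text
clock: 7.98
position: [0.4441, 0.1417, 0.1448]
ee_rot: [0.001, 0.762, 0.647, 0.003]
contact_force: [1.1, 1.5, -1.2]
width: 0.0
gripper_force: 1.1
clock: 8.23
position: [0.4389, 0.1086, 0.0982]
ee_rot: [0.001, 0.762, 0.647, 0.003]
contact_force: [0.5, 2.4, 0.7]
width: -0.0003
gripper_force: 1.1
d [-0.048 -0.01   0.153] a [ 0.004 -0.001 -0.004] rel [ 0.0024 -0.0512  0.0982] F [0.5  2.35 0.73] 8.23
```

View pics/c7.png

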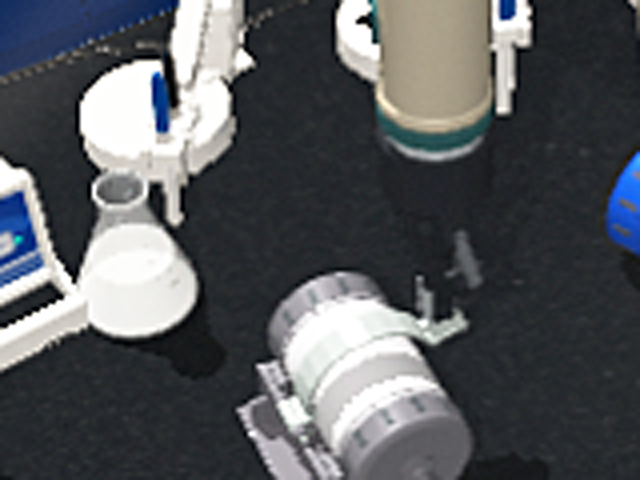

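c7 shows the band over the cartridge with the fingers on the tab at about (445,320). Pressing it down.

```bash
python3 -m jog '[{"dx":-0.03,"dy":-0.01,"dz":0.06,"ax":0,"ay":0,"az":0,"grip":-1},{"dx":-0.055,"dy":-0.01,"dz":0.11,"ax":0,"ay":0,"az":0,"grip":-1},{"dx":-0.06,"dy":-0.01,"dz":0.15,"ax":0,"ay":0,"az":0,"grip":-1},{"dx":-0.06,"dy":-0.01,"dz":0.165,"ax":0,"ay":0,"az":0,"grip":-1},{"dx":-0.06,"dy":-0.01,"dz":0.17,"ax":0,"ay":0,"az":0,"grip":-1}]'
python3 - <<'E'
from h import *
go(SEAT-EY*.063+[0,0,.012])
E
```

```text
clock: 8.7
position: [0.4348, 0.0948, 0.0606]
ee_rot: [0.002, 0.762, 0.648, 0.002]
contact_force: [-12.6, -1.6, 58.9]
width: 0.0002
gripper_force: 29.4
d [ 0.01  -0.002  0.002] a [ 0.003 -0.    -0.003] rel [ 0.0005 -0.0654  0.0606] F [-12.62  -1.65  58.91] 8.7
```

Firm stop at z = 0.0606, which is the closed height of the tab. Retreating straight up and checking.

```bash
python3 -m jog '[{"dx":0,"dy":0,"dz":-0.05,"ax":0,"ay":0,"az":0,"grip":-1},{"dx":-0.01,"dy":0,"dz":-0.2,"ax":0,"ay":0,"az":0,"grip":-1},{"dx":-0.1,"dy":0,"dz":-0.36,"ax":0,"ay":0,"az":0,"grip":-1},{"dx":-0.25,"dy":0,"dz":-0.45,"ax":0,"ay":0,"az":0,"grip":-1},{"dx":-0.35,"dy":0,"dz":-0.5,"ax":0,"ay":0,"az":0,"grip":-1}]'
python3 -m jog '[{"dx":0,"dy":0,"dz":0,"ax":0,"ay":0,"az":0,"grip":-1},{"dx":0,"dy":0,"dz":0,"ax":0,"ay":0,"az":0,"grip":-1},{"dx":0,"dy":0,"dz":0,"ax":0,"ay":0,"az":0,"grip":-1}]'
python3 - <<'E'
from h import *
go(SEAT)
S=snap('scene','s13.png')
for y,z in((-.069,.061),(-.078,.061)): print(np.array(proj(S,SEAT*[1,1,0]+EY*y+[0,0,z]))*5-[205*5,170*5])
b=S['img'][170:290,205:365,::-1]
cv2.imwrite('pics/c8.png',cv2.resize(b,None,fx=5,fy=5,interpolation=cv2.INTER_CUBIC))
E
```

```text
clock: 9.12
position: [0.4203, 0.0075, 0.1839]
ee_rot: [0.003, 0.761, 0.648, 0.003]
contact_force: [0.6, -0.5, -0.6]
width: 0.0001
gripper_force: 0.0
clock: 9.37
position: [0.4186, 0.0089, 0.1796]
ee_rot: [0.0, 0.762, 0.647, 0.001]
contact_force: [-0.1, -0.3, -0.9]
width: 0.0
gripper_force: 0.0
d [0.611 0.004 0.527] a [ 0.001 -0.    -0.004] rel [-0.0021 -0.1528  0.1796] F [-0.14 -0.26 -0.93] 9.37
[574.24516551 337.28582332]
[588.56760125 332.26572848]
```

View pics/c8.png

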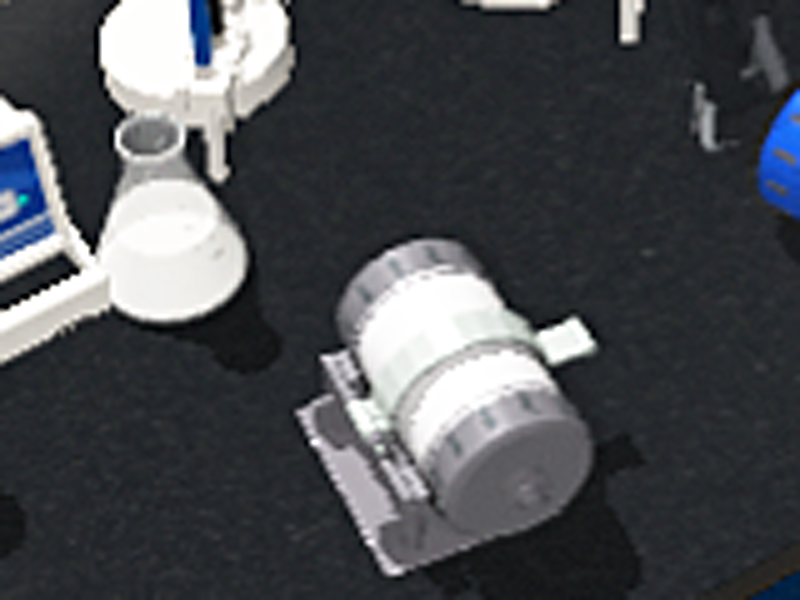

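c8 shows the band fully closed: the tab at (572,340) matches its predicted closed position of (574,337). The cartridge is seated and in line, and the hand is clear of everything.

```bash
python3 -c "
from rig import manip
print(manip.sign_off())"
```

```text
the job is handed in; nothing more can be done
None
```

The cartridge sits in the saddle, in line and about 1 cm off centre along the ribs, with the clamp band pressed fully closed; the job is handed in at about 9.5 s, but no verdict was returned.

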